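Close the leak-test chamber and draw the pump to the mark

TASK

Close up the loaded leak-test chamber by setting the blue lid fully home on it, then pull the pump's orange spring-return handle out until its black pointer stands at the red mark on the scale. Keep holding it there: the program finishes with the handle still held at the mark. Leave the red mark and the tools and parts lying round about as they are.

Things in the scene. Friction and masses are not known exactly. Their poses are not given: they have to be found in the camera images.
- pump: Fixed leak-test pump: grey plate 130 (x) x 360 (y) x 12 mm, origin centred under it, z up. At y = +115 mm an open round aluminium chamber with a black rubber rim: 94 mm outside, 78 mm mouth, rim 86 mm above the bench. A steel barrel (top at 54 mm) runs from it towards -y; the carriage with the orange handle slides out of it along -y. White scale, ticks every 10 mm, on the -x side; end stop 48 mm high.
- chamber_mouth (a point): centre of the chamber's mouth, at the height of its rubber rim (86 mm above the bench). Axes as the pump's.
- lid: Loose round blue lid, 0.18 kg, lying knob up. Origin at the centre of its underside, z up. Spigot 69 mm across, 0 to 8 mm above the origin, drops into the chamber; blue flange 94 mm across, 8 to 14 mm, rests on the rim; upright black cylindrical knob 26 mm across, 14 to 48 mm. Fully home, its origin is 8 mm below chamber_mouth.
- coupling: Pale grey pipe coupling, 31 mm in diameter and 50 mm high, the part under test; it stands loose in the middle of the chamber and stays there, wholly below the lid. Origin at the centre of its underside.
- puller (a joint): how far the carriage with the handle is pulled out, m: 0 = home, grows towards the pump's -y, hard stop at 0.10. A spring pulls it home with about 3 N at 0 and 11 N at 0.10; let go, it returns.
- handle (a point): Point to grip on the carriage's handle: on the axis of an upright orange round post 22 mm in diameter that rises from 50 to 96 mm above the bench; this point is 82 mm above the bench. The carriage under the post is 48 x 30 mm, top at 50 mm (a 3 mm collar round the post's foot). Room is free on all sides of the post above that.
- pointer (a point): tip of the thin black pointer on the -x side of the carriage, over the scale, level with the post's axis along the pump's y; it moves with the handle.
- set_mark (a joint): where the red mark is set, m: the pointer stands at the mark when joint puller has this same value (0.045 to 0.085).
- mark (a point): middle of the red mark, a small red clip 10 mm wide along the pump's y, on the front edge of the scale, 28 mm high. It could be pushed along by accident: leave it. The pointer is at the mark when both have the same y in the pump's frame.
- brass_fitting: bystander: brass adapter, 25 mm wide, 42 mm high, behind the pump. Origin at the centre of its underside.
- seal_tin: bystander: white round tin 57 mm in diameter, 26 mm high, behind the pump. Origin at the centre of its underside.
- spanner: bystander: flat spanner 176 mm long, 6 mm thick, in front of the pump. Origin at the centre of its underside.
- gauge: bystander: small round pressure gauge 92 x 62 x 28 mm lying on the bench beyond the lid. Origin at the centre of its underside.
Not all that is in view belongs to the job. What is meant by the coupling is not turquoise, and is the smaller of those in its own colour.

How it is judged:
On the way, in this order (a step that is already met when the one before it is completed fails the run):
1. the lid sits fully home on the chamber (horizontal distance between lid and chamber_mouth below 0.008 m and z of lid in the frame of chamber_mouth between -0.0105 and -0.0055 m and angle between lid's own z axis and vertical below 0.05 rad), for 0.3 s.
2. the handle is held with the pointer at the red mark (y of pointer in the frame of mark between -0.005 and 0.005 m and contact force between any of the fingers, the arm and puller above 2 N), for 0.3 s.
At the end, for the whole second after the job is handed in: The robot still holds the handle (more than 2 N), at rest, with the pointer within 5 mm of the middle of the 10 mm wide red mark; the lid sits fully home: centred within 8 mm, level, its spigot 8 mm (5.5 to 10.5) below the rim's height, with the coupling in the chamber under it (all of step 1 and all of step 2 and velocity of joint puller between -0.01 and 0.01 m/s and horizontal distance between coupling and chamber_mouth below 0.03 m and z of coupling in the frame of chamber_mouth below -0.04 m); the arm keeps its last pose, push and grip.
It fails at once if the red mark is pushed more than 4 mm out of its setting (distance of mark from where it was at the start of the episode above 0.004 m).
It fails at once if the brass fitting is moved more than 3 cm (distance of brass_fitting from where it was at the start of the episode above 0.03 m).
It fails at once if the seal tin is moved more than 3 cm (distance of seal_tin from where it was at the start of the episode above 0.03 m).
It fails at once if the spanner is moved more than 3 cm (distance of spanner from where it was at the start of the episode above 0.03 m).
It fails at once if the gauge is moved more than 3 cm (distance of gauge from where it was at the start of the episode above 0.03 m).
It also fails if it takes over 56 s, if anything falls off the work surface, if the arm or the gripper's body presses on something with over 40 N, if the wrist force passes 120 N, or if a joint passes its speed limit or range.

ROBOT

A 6-joint arm with a two-finger parallel gripper is mounted at the origin on a cart in front of the work surface, level with it; the furniture and walls round the work are solid. World frame = base frame: x ahead of the robot, y to its left, z up, the work surface at z = 0. Lengths are in m, angles in rad, forces in N, time in s.
With the tool pointing down it reaches from about 0.425 to 0.95 m from the base axis. Payload 14.7 kg.
Tool frame: the origin (TCP) lies at the very end of the fingers, on their centre line; the grasp point (between the pads) lies 19 mm behind it (manip.tcp_to_grasp is the distance from the TCP to the grasp point, in m); z points along the fingers, y is the direction in which the jaws open and shut (so a half turn about z gives the same grasp; the last joint's range is limited). The gripper opens to 85 mm and grips with 20 to 120 N. Pads are 22 mm wide; open, the fingers measure 114 mm over their backs; the gripper's body (76 mm by 85 mm) begins 54 mm behind the grasp point. The pads swing forward as they close: fully open they stand 13 mm farther back than shut.
Start: joints at [-1.181, 0.48, 1.596, -0, 1.065, -0.047], TCP at [0.275, -0.589, 0.192] pointing down, gripper open.
Joint ranges: [-2.75, 2.75], [-0.82, 2.05], [0.23, 2.67], [-1.56, 4.7], [0.09, 2.69], [-2.92, 2.92]. Speed limits (rad/s): [1.89, 1.89, 2.39, 3.01, 3.01, 3.01].

INTERFACE

Orientations are given as a rotation vector (axis times angle).
In Python, from cell import manip, optics, order gives the robot as it stands.
- The arm moves only by the tool carry_out, never from a script. Its argument "plan" is text: rows parted by semicolons, each of 4 numbers parted by spaces: the shift along the tool's x, y, z in m, then the turn about the tool's z in degrees. In form: dx dy dz spin; .... A call has 1 to 20 rows; each row is the pose to reach, as a shift and turn from the pose commanded when the call began, along the tool's axes at that moment; what a row does not reach only later rows make up. A row lasts 1/10 s, in which the tool goes at most 50 mm and 8.59 degrees, less where a joint would pass 70% of its speed; a pose out of reach is approached as far as the arm can. A call with a gripper value outside its range is refused whole. "jaw" is the opening, from 0 (shut) to 1 (fully open), set as the call begins (left out, the last holds). The fingers move at their own pace and stop on an object; "squeeze" is the grip in N (left out, the last holds). Time passes only in rows, so rows that repeat a pose let the fingers close. It gives the time, the measured TCP pose, the force and the opening at its end, in the units of the state.
- manip.read_state(): the state, without advancing time (a new reading comes with each control period).
- optics.read_camera(name): name is "scene" or "top" or "wrist"; returns a dict with "pixels" (384x512x3 uint8, blue, green, red), "range_z" (384x512 float32, m along the optical axis (not along the pixel's ray), 0 where there is no reading), "fx", "fy", "cx", "cy" (pixels), "R" (3x3) and "t" (3): a world point X has camera coordinates R X + t; the wrist camera has in their place "T_tool_cam" (4x4, takes a point from camera to tool coordinates, whose origin is the TCP and whose axes are the flange's). Camera axes: x right, y down, z forward; pixel columns grow to the right and rows downward; lengths in m; the calibration is good to about 2 mm. A picture is of the moment at which its call begins: read the wrist's pose just before it.
- order.close_job(): hands the job in, once; it reports no verdict.
The state is a dict: "time": time; "joint_pos": joint angles; "joint_velocities": joint speeds; "effort": joint torques, N m; "tool_pos": TCP position; "tcp_rot": TCP orientation; "wrist_force": force on the tool from outside, world axes, zero at the start; "torque": the same for the moment, N m; "gripper_width": finger opening in m.
Only numpy, scipy, OpenCV 4.12 (cv2) and the standard library are available. Lean on these libraries where they do the work, as an engineer would, in place of code of your own. Each camera call takes 0.05 s, during which the arm holds its last target.

## Working session

There is one attempt and no reset: what is moved stays moved. The work goes in short steps, Python scripts to look and compute and a tool call to move; the robot and the scene stay as the last step left them, time stands still between calls to the robot, and variables do not carry over. Pictures are saved under pics/ and viewed, and the job is handed in when it is done.

Besides the shell and the picture viewer there is one more tool, called as name(argument=value, ...) on one line, values as JSON. carry_out: Moves the arm, as the interface text tells. Its arguments: {"type":"object","properties":{"plan":{"type":"string"},"jaw":{"type":"number"},"squeeze":{"type":"number"}},"required":["plan"]}

```bash
mkdir -p pics; python3 - <<'E'
from cell import manip, optics
import cv2,numpy as np
s=manip.read_state();print(s)
for n in ["scene","top","wrist"]:
    c=optics.read_camera(n);cv2.imwrite(f"pics/{n}0.png",c["pixels"]);np.savez(f"{n}0.npz",**c)
    print(n,{k:v for k,v in c.items() if k not in("pixels","range_z")})
E
```

```text
{'time': 0.0, 'joint_pos': array([-1.18057641e+00,  4.80868925e-01,  1.59686613e+00, -3.12719468e-05,
        1.06513782e+00, -4.65961968e-02]), 'joint_velocities': array([ 0.00086792, -0.00110793, -0.00131302, -0.00161876, -0.0013041 ,
        0.00076225]), 'effort': array([-2.18106747e-03, -9.50644755e+01, -4.30186665e+01, -1.35906262e-05,
        1.23153382e-02, -1.48882532e-05]), 'tool_pos': array([ 0.2748163 , -0.58852039,  0.19155126]), 'tcp_rot': array([-3.06572776e+00, -6.80457967e-01,  3.85985152e-04]), 'wrist_force': array([-0.0608864 , -0.86924948,  0.81901407]), 'torque': array([ 0.03659625, -0.0293614 ,  0.00485463]), 'gripper_width': 0.08526401126684702}
scene {'fx': 429.1978325713799, 'fy': 429.1978325713799, 'cx': 250.59348305691006, 'cy': 194.15144570839968, 'R': array([[-0.6435616 , -0.76538927, -0.00278095],
       [-0.58791051,  0.49665225, -0.63851216],
       [ 0.49009152, -0.40928696, -0.76960671]]), 't': array([0.42672296, 0.31950559, 0.67312445])}
top {'fx': 426.12755020802564, 'fy': 426.12755020802564, 'cx': 253.78055868265076, 'cy': 189.07986536911466, 'R': array([[-0.0074338 , -0.99996749, -0.00312245],
       [-0.98392187,  0.00787166, -0.17842586],
       [ 0.17844464,  0.00174587, -0.9839484 ]]), 't': array([0.0837211 , 0.56979017, 0.82709549])}
wrist {'fx': 266.0201469056793, 'fy': 266.0201469056793, 'cx': 250.85648081375078, 'cy': 190.0462610604291, 'T_tool_cam': array([[ 1.08261750e-03, -9.50925229e-01, -3.09418871e-01,
         7.84931842e-02],
       [ 9.99999332e-01,  9.04104118e-04,  7.20322450e-04,
         4.14114684e-04],
       [-4.05225915e-04, -3.09419444e-01,  9.50925572e-01,
        -1.81004813e-01],
       [ 0.00000000e+00,  0.00000000e+00,  0.00000000e+00,
         1.00000000e+00]])}
```

View pics/scene0.png

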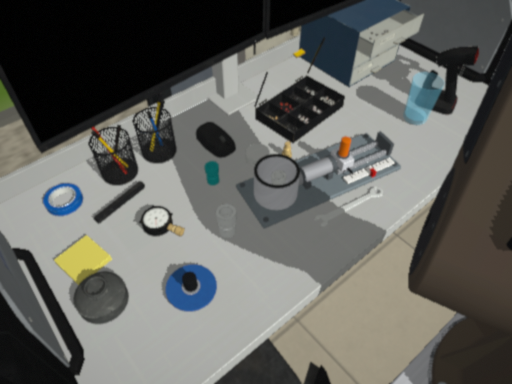

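View pics/top0.png

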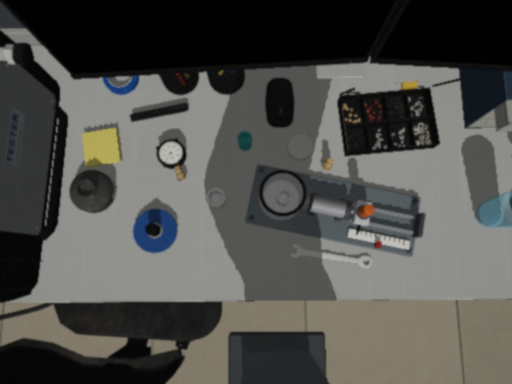

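View pics/wrist0.png

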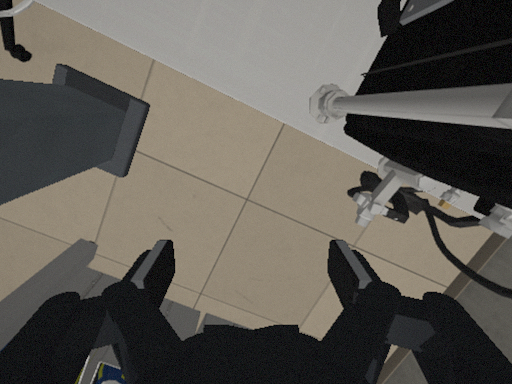

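The views show the lid (blue, top px 155,230), the chamber (283,193), the orange post (366,211) and the red mark (378,244). Next I measure them.

```bash
cat > h.py <<'E'
import numpy as np,cv2
def ray(c,u,v,z):
    R=np.array(c["R"]);t=np.array(c["t"]);o=-R.T@t
    d=R.T@np.array([(u-c["cx"])/c["fx"],(v-c["cy"])/c["fy"],1.0])
    return o+d*(z-o[2])/d[2]
def proj(c,X):
    p=c["R"]@np.array(X)+c["t"];return c["fx"]*p[0]/p[2]+c["cx"],c["fy"]*p[1]/p[2]+c["cy"]
def cloud(c):
    d=c["range_z"];v,u=np.indices(d.shape)
    P=np.stack([(u-c["cx"])/c["fx"]*d,(v-c["cy"])/c["fy"]*d,d],-1)
    return (P-c["t"])@c["R"]
def blobs(m,n=15):
    k,l,s,ce=cv2.connectedComponentsWithStats(m.astype(np.uint8))
    return [(ce[i],s[i]) for i in range(1,k) if s[i][4]>=n]
E
python3 - <<'E'
from h import *
for n in ["top","scene"]:
    c=dict(np.load(n+"0.npz"));im=c["pixels"];hsv=cv2.cvtColor(im,cv2.COLOR_BGR2HSV);H,S,V=cv2.split(hsv)
    P=cloud(c)
    for name,m,z in [("blue",(H>100)&(H<125)&(S>150)&(V>60),.014),("orange",(H>5)&(H<16)&(S>180)&(V>120),.096),("red",((H<4)|(H>174))&(S>170)&(V>80),.028)]:
        for ce,s in blobs(m,6): print(n,name,ce.round(1),s,ray(c,*ce,z).round(4),P[int(ce[1]),int(ce[0])].round(3))
    cv2.imwrite(f"pics/{n}_z.png",cv2.resize(im[150:270,230:440] if n=="top" else im[120:230,220:420],None,fx=3.8,fy=3.8,interpolation=cv2.INTER_CUBIC))
E
```

```text
top blue [122.7  85.8] [104  75  34  19 236] [0.816  0.3729 0.014 ] [0.823 0.378 0.002]
top blue [154.9 230.3] [ 134  210   42   42 1149] [0.4902 0.2892 0.014 ] [0.488 0.283 0.047]
top orange [367.1 210.8] [361 206  12  11  92] [ 0.5178 -0.1397  0.096 ] [ 0.52  -0.14   0.095]
top red [377.6 244.1] [376 242   4   5  19] [ 0.457  -0.1757  0.028 ] [ 0.457 -0.173  0.033]
scene blue [153.6 124.9] [151 118   6  13  25] [0.9103 0.1064 0.014 ] [0.818 0.147 0.102]
scene blue [159.1 138.6] [157 132   5  13  23] [0.8593 0.1226 0.014 ] [0.835 0.133 0.04 ]
scene blue [ 64.  201.6] [ 44 184  38  31 441] [0.8239 0.3815 0.014 ] [ 0.84   0.38  -0.001]
scene blue [190.7 288.3] [ 166  265   50   45 1375] [0.4843 0.2924 0.014 ] [0.477 0.297 0.032]
scene orange [344.7 146.5] [340 137  11  20 153] [ 0.5042 -0.1237  0.096 ] [ 0.513 -0.134  0.085]
scene red [ 93.9 129.3] [ 92 127   5   6  11] [0.9745 0.2314 0.028 ] [0.849 0.265 0.133]
scene red [120.8 166.6] [114 158  13  16  34] [0.8228 0.243  0.028 ] [0.794 0.253 0.06 ]
scene red [372.6 172.5] [371 169   5   7  26] [ 0.4498 -0.1707  0.028 ] [ 0.452 -0.172  0.026]
```

View pics/top_z.png

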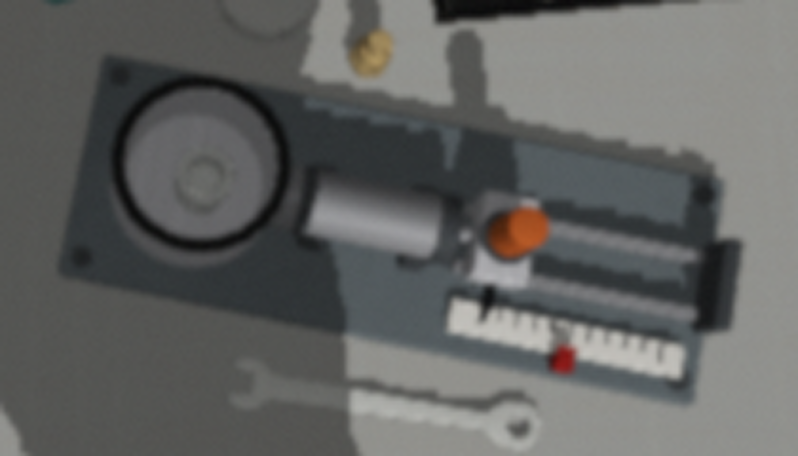

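View pics/scene_z.png

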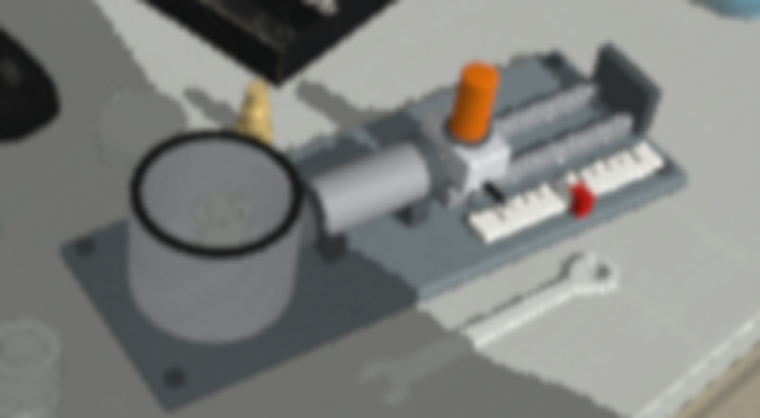

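```bash
python3 - <<'E'
from h import *
from scipy.optimize import least_squares
for n in ["top","scene"]:
    c=dict(np.load(n+"0.npz"));im=c["pixels"];g=im.max(2)
    guess=np.array([.54,.06]); 
    v,u=np.indices(g.shape)
    X=np.array([ray(c,a,b,.086) for a,b in zip(u.ravel(),v.ravel())]).reshape(384,512,3)
    r=np.hypot(X[...,0]-.56,X[...,1]-.057)
    c0=ray(c,283,193,.086) if n=="top" else ray(c,277,171,.086)
    print(n,c0)
    r=np.hypot(X[...,0]-c0[0],X[...,1]-c0[1])
    m=(r<.06)&(g<45)
    bl=blobs(m); print([(b[0].round(1),b[1]) for b in bl])
    Q=X[m][:,:2]
    f=least_squares(lambda p:np.hypot(*(Q-p[:2]).T)-p[2],[*c0[:2],.043],loss="soft_l1",f_scale=.003)
    print(f.x,len(Q))
    # blue lid: knob top black, flange circle
    hsv=cv2.cvtColor(im,cv2.COLOR_BGR2HSV);H,S,V=cv2.split(hsv)
    m=((H>100)&(H<125)&(S>150)&(V>60)).astype(np.uint8)
    k,l,s,ce=cv2.connectedComponentsWithStats(m); i=[j for j in range(1,k) if s[j][4]>1000][0]
    cn=max(cv2.findContours((l==i).astype(np.uint8),cv2.RETR_EXTERNAL,cv2.CHAIN_APPROX_NONE)[0],key=len)[:,0]
    Q=np.array([ray(c,a,b,.014)[:2] for a,b in cn])
    f=least_squares(lambda p:np.hypot(*(Q-p[:2]).T)-p[2],[.49,.29,.047],loss="soft_l1",f_scale=.002);print("lid",f.x)
    P=cloud(c);d=np.hypot(P[...,0]-.487,P[...,1]-.287)
    mm=(d<.03)&(P[...,2]>.042)&(P[...,2]<.06);K=P[mm];print("knobtop",K.mean(0),len(K))
    mm=(np.hypot(P[...,0]-.514,P[...,1]+.135)<.03)&(P[...,2]>.088);K=P[mm];print("posttop",K.mean(0),len(K))
    # plate corners region mark etc
    m=(P[...,2]>.075)&(np.hypot(P[...,0]-c0[0],P[...,1]-c0[1])<.06);K=P[m];print("rim depth",np.median(K,0),K[:,:2].min(0)/2+K[:,:2].max(0)/2,len(K))
E
```

```text
top [0.55580887 0.02160674 0.086     ]
[(array([282.5, 191.4]), array([259, 170,  48,  46, 464], dtype=int32)), (array([310.1, 201. ]), array([307, 193,   7,  20,  48], dtype=int32))]
[0.55702828 0.02188014 0.04431385] 514
lid [0.4907496  0.28943758 0.04362888]
knobtop [0.48945666 0.28977002 0.04716052] 126
posttop [ 0.51976316 -0.14181882  0.09484313] 100
rim depth [0.55959736 0.02239195 0.08472486] [0.55661591 0.02329182] 594
scene [0.5504489  0.02471777 0.086     ]
[(array([280.5, 155.8]), array([273, 155,  16,   4,  16], dtype=int32)), (array([276.6, 173. ]), array([255, 156,  45,  31, 151], dtype=int32))]
[0.55303288 0.02368541 0.04308615] 167
lid [0.4872352  0.29054336 0.04413723]
knobtop [0.48702811 0.29087407 0.04625015] 154
posttop [ 0.51681955 -0.1413659   0.09316974] 67
rim depth [0.55112433 0.02415587 0.08323237] [0.55301191 0.02275197] 601
```

```bash
cat >> h.py <<'E'
from scipy.spatial.transform import Rotation as Ro
def rel(X):
    from cell import manip
    s=manip.read_state();R=Ro.from_rotvec(s["tcp_rot"]).as_matrix()
    print("tool x ang",np.degrees(np.arctan2(R[1,0],R[0,0])).round(2),"pos",s["tool_pos"].round(4),"R[:,2]",R[:,2].round(3))
    for x in X: print("to",x,(R.T@(np.array(x)-s["tool_pos"])).round(4))
E
python3 -c "
from h import *
rel([(.48,-.25,.25),(.489,.29,.25)])"
```

```text
tool x ang 25.03 pos [ 0.2749 -0.5886  0.1917] R[:,2] [-0.     0.001 -1.   ]
to (0.48, -0.25, 0.25) [ 0.3291 -0.2201 -0.0581]
to (0.489, 0.29, 0.25) [ 0.5657 -0.7056 -0.0576]
```

carry_out(plan="0 0 -0.058 0; 0 0 -0.058 0; 0.329 -0.22 -0.058 38; 0.329 -0.22 -0.058 38; 0.329 -0.22 -0.058 38; 0.329 -0.22 -0.058 38; 0.329 -0.22 -0.058 38; 0.329 -0.22 -0.058 38; 0.329 -0.22 -0.058 38; 0.329 -0.22 -0.058 38; 0.329 -0.22 -0.058 38; 0.329 -0.22 -0.058 38; 0.329 -0.22 -0.058 38; 0.329 -0.22 -0.058 38", jaw=1)

```text
time: 1.55
tool_pos: [0.4795, -0.2516, 0.2502]
tcp_rot: [3.121, -0.357, -0.0]
wrist_force: [0.2, 0.3, -1.2]
gripper_width: 0.0853
```

```bash
python3 - <<'E'
from h import *
from cell import optics,manip
rel([(.55,-.05,.25),(.489,.29,.25)])
s=manip.read_state()
c=optics.read_camera("wrist");np.savez("w1.npz",tp=s["tool_pos"],tr=s["tcp_rot"],**c)
cv2.imwrite("pics/w1.png",c["pixels"])
E
```

```text
tool x ang -13.05 pos [ 0.4795 -0.2516  0.2502] R[:,2] [-0. -0. -1.]
to (0.55, -0.05, 0.25) [ 2.320e-02 -2.123e-01  1.000e-04]
to (0.489, 0.29, 0.25) [-0.113  -0.5298  0.    ]
```

View pics/w1.png

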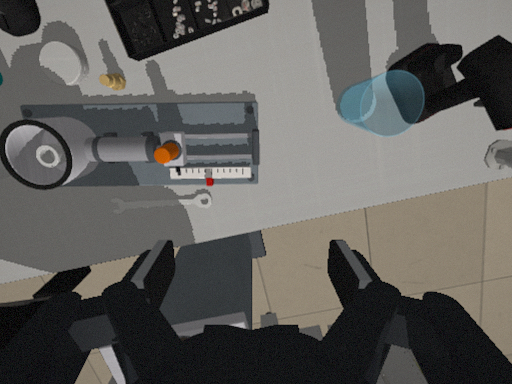

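The view shows the pump well aligned with the image: chamber (41,153), post (167,154), pointer (179,170), mark (209,181).

```bash
cat >> h.py <<'E'
def wcam(d):
    """wrist camera dict -> same form as fixed camera"""
    R=Ro.from_rotvec(d["tr"]).as_matrix();T=np.array(d["T_tool_cam"])
    Rw=R@T[:3,:3];o=R@T[:3,3]+d["tp"]
    c=dict(d);c["R"]=Rw.T;c["t"]=-Rw.T@o;return c
E
python3 - <<'E'
from h import *
from scipy.optimize import least_squares
c=wcam(dict(np.load("w1.npz")));im=c["pixels"];H,S,V=cv2.split(cv2.cvtColor(im,cv2.COLOR_BGR2HSV))
P=cloud(c)
for name,m,z in [("orange",(H>3)&(H<18)&(S>180)&(V>120),.096),("red",((H<4)|(H>174))&(S>150)&(V>80),.028)]:
    for ce,s in blobs(m,6): print(name,ce.round(1),s,ray(c,*ce,z).round(4),P[int(ce[1]),int(ce[0])].round(3))
v,u=np.indices(V.shape);X=np.array([ray(c,a,b,.086) for a,b in zip(u.ravel(),v.ravel())]).reshape(384,512,3)
c0=ray(c,36,152,.086);g=im.max(2)
m=(np.hypot(X[...,0]-c0[0],X[...,1]-c0[1])<.055)&(g<45);Q=X[m][:,:2]
f=least_squares(lambda p:np.hypot(*(Q-p[:2]).T)-p[2],[*c0[:2],.043],loss="soft_l1",f_scale=.002);print("rim",f.x,len(Q))
m=(P[...,2]>.088)&(np.hypot(P[...,0]-.518,P[...,1]+.14)<.03);print("posttop",P[m].mean(0),m.sum())
# plate edge: near lower edge dark grey
cv2.imwrite("pics/w1z.png",cv2.resize(im[90:200,0:270],None,fx=2.9,fy=4,interpolation=cv2.INTER_CUBIC))
cv2.imwrite("pics/w1y.png",cv2.resize(im[130:192,150:260],None,fx=7,fy=7,interpolation=cv2.INTER_CUBIC))
E
```

```text
orange [163.8 154.9] [154 148  24  15 243] [ 0.5205 -0.1487  0.096 ] [ 0.522 -0.148  0.096]
red [209.2 181.3] [206 178   7   8  49] [ 0.4573 -0.1801  0.028 ] [ 0.457 -0.18   0.026]
rim [0.55656351 0.01874441 0.04307042] 1019
posttop [ 0.52059541 -0.145883    0.09475861] 235
```

View pics/w1y.png

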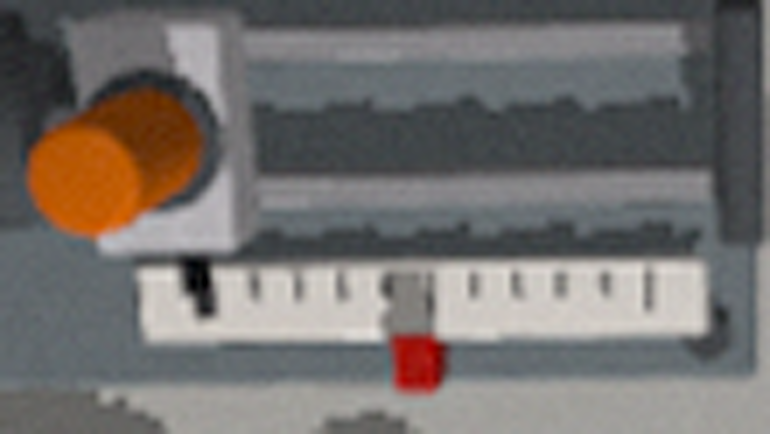

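```bash
python3 - <<'E'
from h import *
c=wcam(dict(np.load("w1.npz")))
q=lambda x,y:(150+x/7-.43,130+y/7-.43)
post=ray(c,*q(85,178),.096);foot=ray(c,*q(162,140),.053);red=ray(c,*q(418,363),.028)
rim=np.array([.55656,.01874])
tk0=ray(c,*q(255,285),.022);tk1=ray(c,*q(648,288),.022)
L=lambda a,b:(np.linalg.norm((b-a)[:2]),np.degrees(np.arctan2((b-a)[1],(b-a)[0])))
print(post,foot,red);print("rim-post",L(rim,post[:2]),"ticks",L(tk0,tk1))
for z in(.018,.022,.026): print(z,L(ray(c,*q(255,285),z),ray(c,*q(648,288),z)), [ray(c,*q(x,300),z).round(4) for x in(205,410)])
e=(post-np.r_[rim,0])[:2];e/=np.linalg.norm(e)
for p in(post,foot,red):print((p[:2]-rim)@e)
for z in (.015,.02,.025,.03):print(z,(ray(c,*q(207,312),z)[:2]-rim)@e)
E
```

```text
[ 0.52101503 -0.14606385  0.096     ] [ 0.52039606 -0.14792558  0.053     ] [ 0.45703979 -0.18025469  0.028     ]
rim-post (np.float64(0.16859346214330223), np.float64(-102.17113934840567)) ticks (np.float64(0.08865692495599611), np.float64(-103.44324157843265))
0.018 (np.float64(0.08952363005394488), np.float64(-103.44324157843263)) [array([ 0.4799, -0.1347,  0.018 ]), array([ 0.4694, -0.1803,  0.018 ])]
0.022 (np.float64(0.08865692495599611), np.float64(-103.44324157843265)) [array([ 0.4807, -0.136 ,  0.022 ]), array([ 0.4703, -0.1812,  0.022 ])]
0.026 (np.float64(0.08779021985804727), np.float64(-103.44324157843263)) [array([ 0.4814, -0.1373,  0.026 ]), array([ 0.4711, -0.1821,  0.026 ])]
0.16859346214330226
0.17054383962583305
0.2155038150296961
0.015 0.1654709315981124
0.02 0.16687892725906575
0.025 0.16828692292001907
0.03 0.1696949185809724
```

carry_out(plan="-0.113 -0.53 0 0; -0.113 -0.53 0 0; -0.113 -0.53 0 0; -0.113 -0.53 0 0; -0.113 -0.53 0 0; -0.113 -0.53 0 0; -0.113 -0.53 0 0; -0.113 -0.53 0 0; -0.113 -0.53 0 0; -0.113 -0.53 0 0; -0.113 -0.53 0 0; -0.113 -0.53 0 0; -0.113 -0.53 0 0; -0.113 -0.53 0 0; -0.113 -0.53 0 0; -0.113 -0.53 0 0")

```text
time: 3.2
tool_pos: [0.4892, 0.2903, 0.2504]
tcp_rot: [-3.121, 0.358, -0.0]
wrist_force: [-0.0, -0.3, 0.3]
gripper_width: 0.0855
```

```bash
cat > look.py <<'E'
import sys
from h import *
from cell import optics,manip
def look(n):
    s=manip.read_state()
    c=optics.read_camera("wrist");np.savez(n+".npz",tp=s["tool_pos"],tr=s["tcp_rot"],**c)
    cv2.imwrite(f"pics/{n}.png",c["pixels"]);return wcam(dict(np.load(n+".npz")))
if __name__=="__main__":
    look(sys.argv[1]);rel([])
E
python3 look.py w2; python3 - <<'E'
from h import *
from scipy.optimize import least_squares
c=wcam(dict(np.load("w2.npz")));im=c["pixels"];H,S,V=cv2.split(cv2.cvtColor(im,cv2.COLOR_BGR2HSV))
m=((H>100)&(H<125)&(S>150)&(V>50)).astype(np.uint8)
k,l,s,ce=cv2.connectedComponentsWithStats(m);i=1+np.argmax(s[1:,4]);print(s[i])
cn=max(cv2.findContours((l==i).astype(np.uint8),cv2.RETR_EXTERNAL,cv2.CHAIN_APPROX_NONE)[0],key=len)[:,0]
Q=np.array([ray(c,a,b,.014)[:2] for a,b in cn])
f=least_squares(lambda p:np.hypot(*(Q-p[:2]).T)-p[2],[.49,.29,.047],loss="soft_l1",f_scale=.001);print("lid",f.x)
P=cloud(c);mm=(np.hypot(P[...,0]-f.x[0],P[...,1]-f.x[1])<.03)&(P[...,2]>.043)&(P[...,2]<.06);print("knob",P[mm].mean(0),mm.sum(),P[mm].min(0),P[mm].max(0))
rel([(*f.x[:2],.019)])
E
```

```text
tool x ang -13.05 pos [0.4892 0.2905 0.2504] R[:,2] [ 0.  0. -1.]
[ 223  126   58   57 2189]
lid [0.49065622 0.28859165 0.04478579]
knob [0.49011427 0.28909894 0.04708332] 232 [0.47669931 0.27699122 0.04330225] [0.50161173 0.30178914 0.04937467]
tool x ang -13.05 pos [0.4892 0.2905 0.2504] R[:,2] [ 0.  0. -1.]
to (np.float64(0.4906562234752823), np.float64(0.2885916468883577), 0.019) [0.0018 0.0016 0.2314]
```

View pics/w2.png

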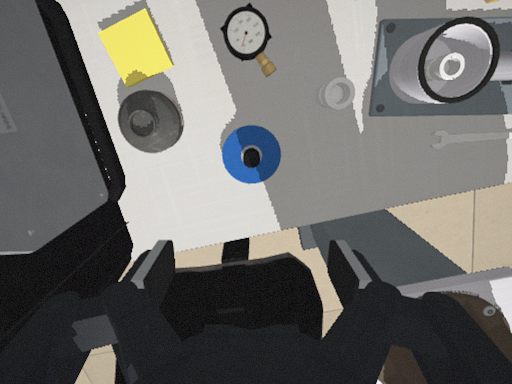

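carry_out(plan="0.001 0.002 0.05 0; 0.001 0.002 0.1 0; 0.001 0.002 0.14 0; 0.001 0.002 0.17 0; 0.001 0.002 0.2 0; 0.001 0.002 0.22 0; 0.001 0.002 0.23 0; 0.001 0.002 0.23 0; 0.001 0.002 0.23 0")

```text
time: 4.15
tool_pos: [0.49, 0.2893, 0.021]
tcp_rot: [-3.121, 0.355, -0.001]
wrist_force: [0.0, -0.9, 0.4]
gripper_width: 0.0849
```

carry_out(plan="0 0 0 0; 0 0 0 0; 0 0 0 0; 0 0 0 0; 0 0 0 0; 0 0 0 0; 0 0 0 0; 0 0 0 0; 0 0 0 0; 0 0 0 0; 0 0 0 0; 0 0 0 0", jaw=0, squeeze=50)

```text
time: 5.35
tool_pos: [0.4894, 0.2892, 0.0202]
tcp_rot: [-3.121, 0.355, 0.0]
wrist_force: [1.1, -0.1, -0.3]
gripper_width: 0.0001
```

```bash
python3 look.py w3; python3 -c "
from cell import manip
print(manip.read_state())"
```

```text
tool x ang -12.97 pos [0.4894 0.2892 0.0202] R[:,2] [-0.  0. -1.]
{'time': 5.4, 'joint_pos': array([4.80447507e-01, 5.96014974e-01, 1.92396660e+00, 1.43561925e-05,
       6.21614582e-01, 2.27762675e+00]), 'joint_velocities': array([-0.00051195,  0.00073341,  0.00061583, -0.0008404 , -0.00059079,
       -0.00281673]), 'effort': array([ 1.98253641e-03, -8.99602103e+01, -2.68021828e+01,  2.05343858e-04,
        7.00553410e-04, -5.55598797e-05]), 'tool_pos': array([0.48941559, 0.28924563, 0.02019499]), 'tcp_rot': array([-3.12148160e+00,  3.54860255e-01,  1.19048906e-05]), 'wrist_force': array([0.5288331 , 0.59667392, 0.54471659]), 'torque': array([-0.01343538, -0.03810683,  0.03262569]), 'gripper_width': 4.952745365026136e-05}
```

View pics/w3.png

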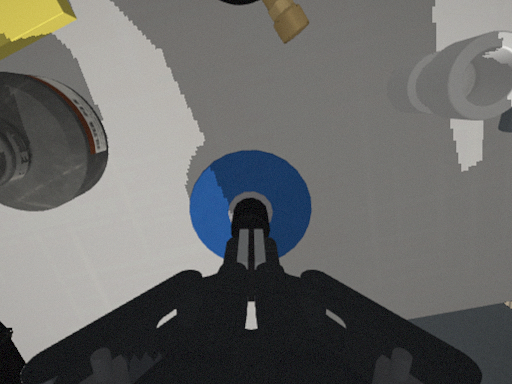

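```bash
python3 - <<'E'
from h import *
from scipy.optimize import least_squares
c=wcam(dict(np.load("w3.npz")));im=c["pixels"];H,S,V=cv2.split(cv2.cvtColor(im,cv2.COLOR_BGR2HSV))
m=((H>100)&(H<125)&(S>150)&(V>50)).astype(np.uint8)
k,l,s,ce=cv2.connectedComponentsWithStats(m);i=1+np.argmax(s[1:,4]);print(s[i])
cn=max(cv2.findContours((l==i).astype(np.uint8),cv2.RETR_EXTERNAL,cv2.CHAIN_APPROX_NONE)[0],key=len)[:,0]
cn=cn[cn[:,1]<235]
for z in(.014,.03):
  Q=np.array([ray(c,a,b,z)[:2] for a,b in cn])
  f=least_squares(lambda p:np.hypot(*(Q-p[:2]).T)-p[2],[.49,.29,.047],loss="soft_l1",f_scale=.001);print("lid",z,f.x)
P=cloud(c)
print("tcp px",proj(c,c["tp"]), "grasp", proj(c,c["tp"]+[0,0,.019]))
for v in range(150,260,6):print(v,im[v,250],P[v,250].round(3))
g=lambda f:None
from cell import optics
for n in("top","scene"):
    d=optics.read_camera(n);np.savez(n+"3.npz",**d);u,v=map(int,proj(d,(.49,.289,.03)))
    cv2.imwrite(f"pics/{n}3.png",cv2.resize(d["pixels"][v-50:v+50,max(u-66,0):u+66],None,fx=6,fy=6,interpolation=cv2.INTER_CUBIC))
E
```

```text
[ 190  151  121  107 7713]
lid 0.014 [0.49392514 0.28782055 0.04279051]
lid 0.03 [0.50035934 0.28628725 0.03890011]
tcp px (np.float64(249.44965225698758), np.float64(215.90821973934445)) grasp (np.float64(249.30464286461242), np.float64(227.28574904136897))
150 [100  84  74] [ 0.533  0.279 -0.001]
156 [98 59 28] [0.532 0.279 0.013]
162 [96 58 27] [0.527 0.28  0.013]
168 [95 56 26] [0.523 0.281 0.014]
174 [98 58 32] [0.519 0.282 0.013]
180 [96 57 28] [0.514 0.283 0.014]
186 [96 55 25] [0.51  0.284 0.013]
192 [91 87 86] [0.506 0.285 0.016]
198 [16 10  6] [0.502 0.286 0.017]
204 [18 22 19] [0.502 0.286 0.029]
210 [21 17 16] [0.502 0.286 0.04 ]
216 [24 23 24] [0.5   0.286 0.046]
222 [19 20 22] [0.497 0.287 0.048]
228 [10 12 13] [0.492 0.288 0.047]
234 [21 19 24] [0.499 0.286 0.069]
240 [29 24 30] [0.499 0.286 0.075]
246 [23 24 24] [0.499 0.286 0.081]
252 [20 20 19] [0.499 0.286 0.087]
258 [31 27 28] [0.5   0.286 0.093]
```

View pics/scene3.png

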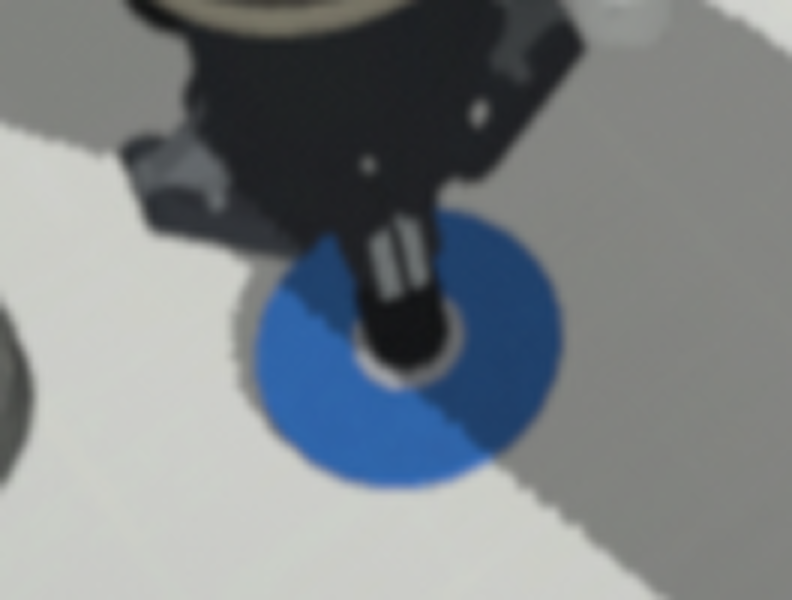

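View pics/top3.png

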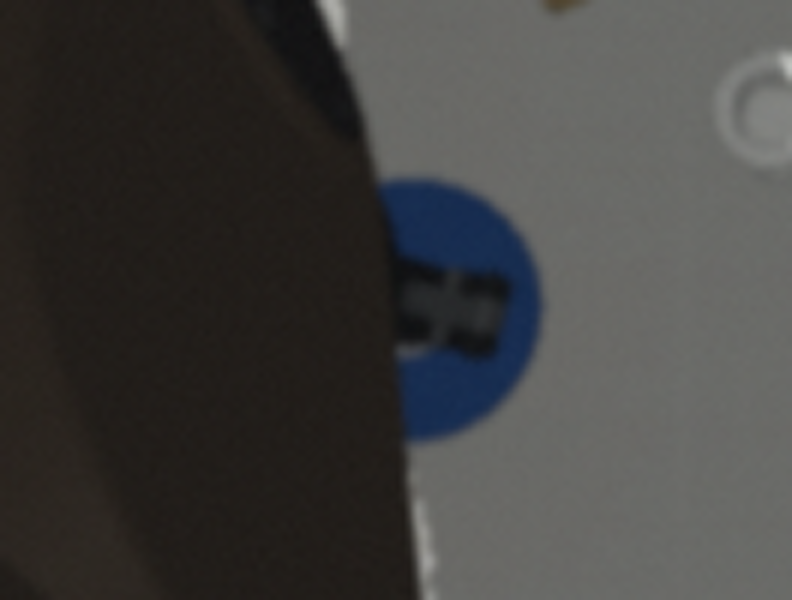

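```bash
python3 - <<'E'
from h import *
for n,pts in (("w2",[(165,242),(165,246),(160,255),(150,270),(335,243),(335,247),(345,258)]),("w3",[(245,232),(245,236),(259,236),(236,236),(268,240),(250,226),(235,220),(265,220),(265,226),(240,228)])):
    c=wcam(dict(np.load(n+".npz")));P=cloud(c);R=Ro.from_rotvec(c["tr"]).as_matrix()
    for u,v in pts: print(n,u,v,((P[v,u]-c["tp"])@R).round(3),P[v,u].round(3))
c=dict(np.load("w3.npz"))
cv2.imwrite("pics/w3z.png",cv2.convertScaleAbs(cv2.resize(c["pixels"][180:290,180:320],None,fx=5.5,fy=5.5,interpolation=cv2.INTER_CUBIC),alpha=3))
d=c["range_z"][180:290,180:320];cv2.imwrite("pics/w3d.png",cv2.applyColorMap(cv2.resize(np.uint8(np.clip((d-.08)/.15,0,1)*255),None,fx=5.5,fy=5.5,interpolation=cv2.INTER_NEAREST),cv2.COLORMAP_JET))
E
```

```text
w2 165 242 [ 0.01  -0.044 -0.057] [0.509 0.331 0.307]
w2 165 246 [ 0.011 -0.042 -0.062] [0.509 0.329 0.313]
w2 160 255 [ 0.01  -0.042 -0.07 ] [0.509 0.329 0.32 ]
w2 150 270 [ 0.079  0.001 -0.181] [0.566 0.271 0.431]
w2 335 243 [ 0.01   0.045 -0.059] [0.489 0.245 0.309]
w2 335 247 [ 0.01   0.044 -0.062] [0.489 0.245 0.312]
w2 345 258 [ 0.011  0.045 -0.073] [0.489 0.244 0.323]
w3 245 232 [ 0.01  -0.002 -0.046] [0.5   0.289 0.066]
w3 245 236 [ 0.011 -0.002 -0.052] [0.501 0.289 0.072]
w3 259 236 [ 0.01   0.006 -0.05 ] [0.498 0.282 0.07 ]
w3 236 236 [-0.002 -0.009 -0.028] [0.489 0.298 0.048]
w3 268 240 [ 0.006  0.011 -0.048] [0.493 0.277 0.068]
w3 250 226 [ 0.005  0.    -0.027] [0.494 0.288 0.048]
w3 235 220 [ 0.008 -0.009 -0.025] [0.499 0.296 0.045]
w3 265 220 [ 0.008  0.01  -0.025] [0.495 0.278 0.045]
w3 265 226 [ 0.005  0.01  -0.027] [0.492 0.278 0.047]
w3 240 228 [ 0.003 -0.006 -0.027] [0.494 0.294 0.047]
```

View pics/w3z.png

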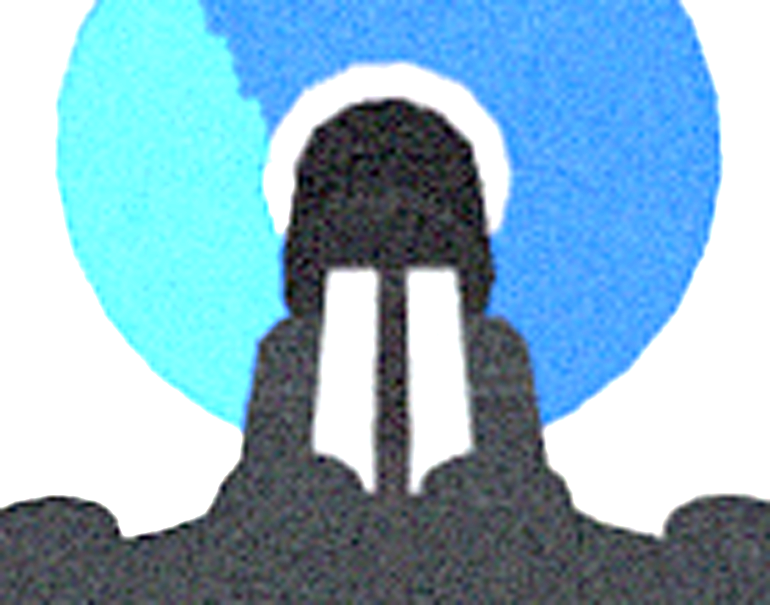

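View pics/w3d.png

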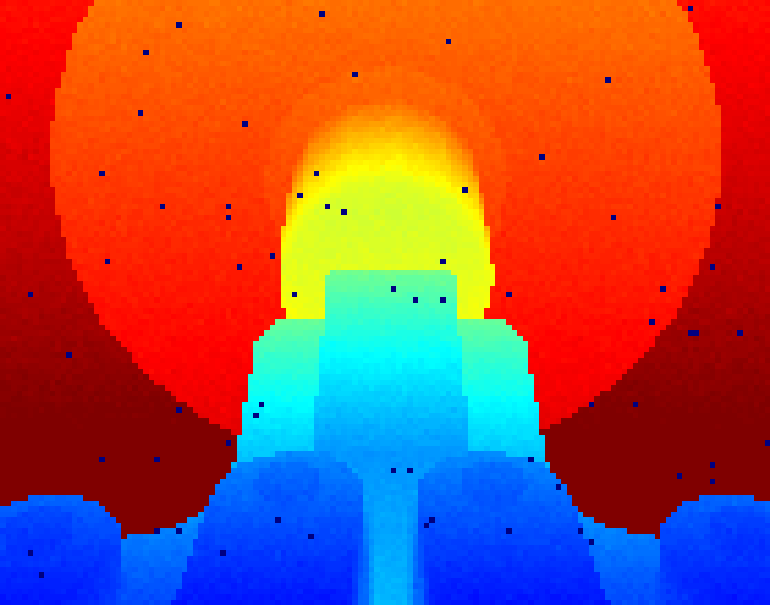

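```bash
python3 -c "
from cell import manip
print(manip.tcp_to_grasp,[a for a in dir(manip) if a[0]!='_'])"
```

```text
0.0187 ['IKError', 'read_state', 'tcp_to_grasp']
```

The shut fingertips stand at tool z ≈ -45 mm, while the stated TCP is at their very end. The grasp therefore closed in air above the knob, and I have to go about 45 mm deeper.

carry_out(plan="0 0 0 0; 0 0 0 0; 0 0 0 0; 0 0 0 0; 0 0 0 0; 0 0 0 0; 0 0 0 0; 0 0 0 0; 0.001 0 0.02 0; 0.001 0 0.035 0; 0.001 0 0.045 0; 0.001 0 0.045 0; 0.001 0 0.045 0", jaw=1)

```text
time: 6.8
tool_pos: [0.4902, 0.2889, -0.025]
tcp_rot: [3.121, -0.355, -0.001]
wrist_force: [-0.0, -0.5, 1.0]
gripper_width: 0.0853
```

carry_out(plan="0 0 0 0; 0 0 0 0; 0 0 0 0; 0 0 0 0; 0 0 0 0; 0 0 0 0; 0 0 0 0; 0 0 0 0; 0 0 0 0; 0 0 0 0", jaw=0, squeeze=50)

```text
time: 7.8
tool_pos: [0.4906, 0.2891, -0.0243]
tcp_rot: [-3.121, 0.355, -0.001]
wrist_force: [-0.9, -1.9, 7.1]
gripper_width: 0.0246
```

```bash
python3 look.py w4; python3 -c "
from cell import manip
s=manip.read_state();print(s['wrist_force'],s['gripper_width'])"
```

```text
tool x ang -12.97 pos [ 0.4906  0.2891 -0.0243] R[:,2] [ 0.  0. -1.]
[-1.18246315 -0.85434049  7.0404977 ] 0.024925806258691632
```

View pics/w4.png

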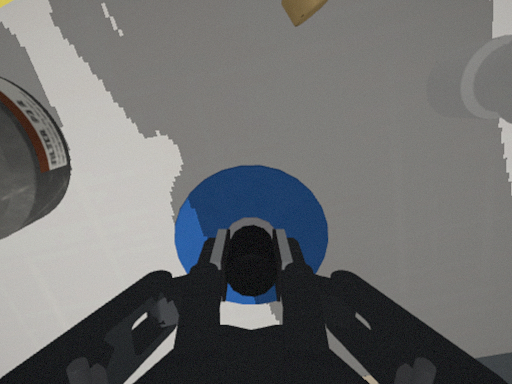

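carry_out(plan="0 0 -0.02 0; 0 0 -0.06 0; 0 0 -0.1 0; 0 0 -0.14 0; 0 0 -0.175 0; 0.024 0.04 -0.175 0; 0.024 0.08 -0.175 0; 0.024 0.12 -0.175 0; 0.024 0.16 -0.175 0; 0.024 0.2 -0.175 0; 0.024 0.23 -0.175 0; 0.024 0.246 -0.175 0; 0.024 0.246 -0.175 0; 0.024 0.246 -0.175 0")

```text
time: 9.25
tool_pos: [0.4587, 0.0439, 0.1503]
tcp_rot: [-3.121, 0.357, -0.0]
wrist_force: [-0.5, 0.0, -2.3]
gripper_width: 0.0246
```

```bash
python3 look.py w5; python3 - <<'E'
from h import *
from cell import manip
from scipy.optimize import least_squares
print(manip.read_state()['gripper_width'])
for n in("w2","w5"):
    c=wcam(dict(np.load(n+".npz")));g=c["pixels"].max(2)
    v,u=np.indices(g.shape);X=np.array([ray(c,a,b,.086) for a,b in zip(u.ravel(),v.ravel())]).reshape(384,512,3)
    r=np.hypot(X[...,0]-.556,X[...,1]-.021)
    m=(r<.053)&(r>.033)&(g<45)&(v<240);Q=X[m][:,:2]
    f=least_squares(lambda p:np.hypot(*(Q-p[:2]).T)-p[2],[.556,.021,.043],loss="soft_l1",f_scale=.002);print(n,"rim",f.x,len(Q))
    P=cloud(c);m=(np.abs(P[...,2]-.086)<.006)&(np.hypot(P[...,0]-.556,P[...,1]-.021)<.06)&(v<240);Q=P[m][:,:2]
    f=least_squares(lambda p:np.hypot(*(Q-p[:2]).T)-p[2],[.556,.021,.043],loss="soft_l1",f_scale=.002);print(n,"depth",f.x,len(Q),np.median(P[m][:,2]))
E
```

```text
tool x ang -12.99 pos [0.4588 0.0443 0.1503] R[:,2] [ 0.  0. -1.]
0.02483406008784924
w2 rim [0.5571824  0.02306734 0.04299296] 1198
w2 depth [0.55648287 0.02365432 0.04301001] 1968 0.08492589230884282
w5 rim [0.55643586 0.02121398 0.04291581] 2356
w5 depth [0.55599933 0.02165248 0.04252575] 3265 0.08514456479048663
```

View pics/w5.png

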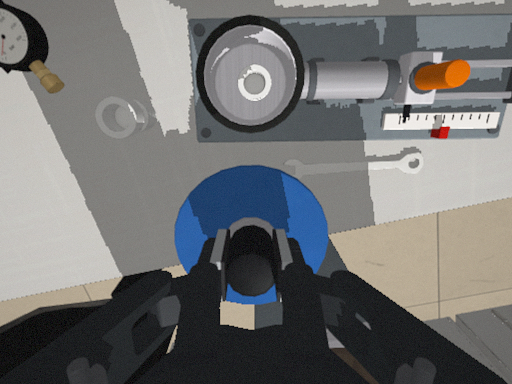

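carry_out(plan="0.03 0 0 0; 0.065 0 0 0; 0.09 0 0 0; 0.1 0 0 0; 0.1 0 0 0; 0.1 0 0.03 0; 0.1 0 0.055 0; 0.1 0 0.065 0; 0.1 0 0.075 0; 0.1 0 0.082 0; 0.1 0 0.086 0; 0.1 0 0.09 0; 0.1 0 0.09 0")

```text
time: 10.6
tool_pos: [0.556, 0.0214, 0.0602]
tcp_rot: [-3.121, 0.355, -0.0]
wrist_force: [-0.3, -0.8, -2.5]
gripper_width: 0.025
```

```bash
python3 look.py w6; python3 - <<'E'
from cell import manip,optics
from h import *
s=manip.read_state();print(s['wrist_force'],s['torque'],s['tool_pos'])
for n in("top","scene"):
    d=optics.read_camera(n);u,v=map(int,proj(d,(.556,.021,.09)))
    cv2.imwrite(f"pics/{n}6.png",cv2.resize(d["pixels"][v-45:v+45,u-60:u+60],None,fx=6,fy=6,interpolation=cv2.INTER_CUBIC))
E
```

```text
tool x ang -12.98 pos [0.5561 0.0214 0.0604] R[:,2] [ 0. -0. -1.]
[ 0.35796881  0.74079651 -1.00147217] [-0.00533857  0.02052339 -0.00169333] [0.55613192 0.02139342 0.06036947]
```

View pics/scene6.png

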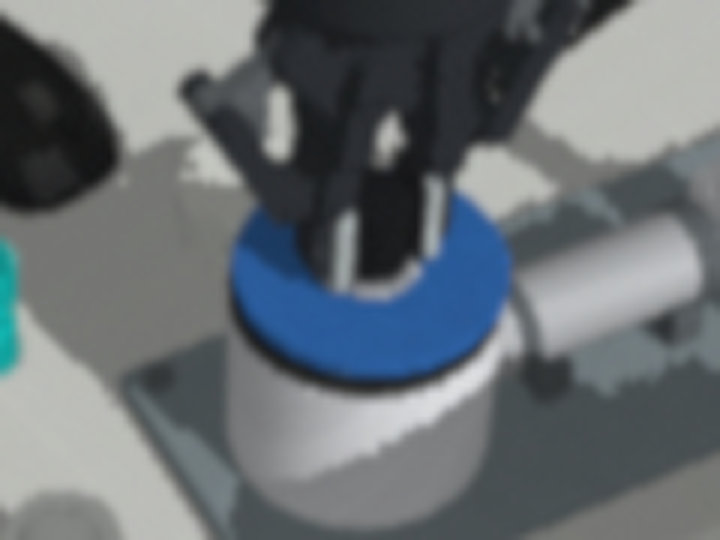

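View pics/w6.png

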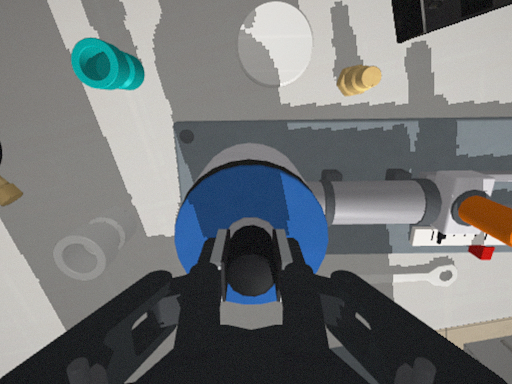

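carry_out(plan="0 0 0.002 0; 0 0 0.004 0; 0 0 0.006 0; 0 0 0.0075 0; 0 0 0.0085 0; 0 0 0.0085 0; 0 0 0.0085 0")

```text
time: 11.45
tool_pos: [0.5561, 0.0214, 0.0535]
tcp_rot: [-3.121, 0.355, -0.001]
wrist_force: [-11.8, -0.5, 39.0]
gripper_width: 0.0248
```

carry_out(plan="0 0 -0.001 0; 0 0 -0.001 0; 0 0 -0.001 0; 0 0 -0.001 0; 0 0 -0.001 0; 0 0 -0.001 0; 0 0 -0.001 0; 0 0 -0.001 0; 0 0 -0.03 0; 0 0 -0.07 0; 0 0 -0.11 0; 0 0 -0.13 0; 0 0 -0.13 0", jaw=1)

```text
time: 12.75
tool_pos: [0.5579, 0.0215, 0.1849]
tcp_rot: [-3.121, 0.355, -0.008]
wrist_force: [0.5, -0.3, -0.5]
gripper_width: 0.0855
```

```bash
python3 look.py w7; python3 - <<'E'
from cell import manip,optics
from h import *
from scipy.optimize import least_squares
c=wcam(dict(np.load("w7.npz")));im=c["pixels"];H,S,V=cv2.split(cv2.cvtColor(im,cv2.COLOR_BGR2HSV))
m=((H>100)&(H<125)&(S>150)&(V>50)).astype(np.uint8)
k,l,s,ce=cv2.connectedComponentsWithStats(m);i=1+np.argmax(s[1:,4]);print(s[i])
P=cloud(c);Q=P[l==i];Q=Q[np.abs(Q[:,2]-.092)<.006]
A=np.c_[Q[:,:2]-Q[:,:2].mean(0),np.ones(len(Q))];co=np.linalg.lstsq(A,Q[:,2],rcond=None)[0];print("plane",co,len(Q))
cn=max(cv2.findContours((l==i).astype(np.uint8),cv2.RETR_EXTERNAL,cv2.CHAIN_APPROX_NONE)[0],key=len)[:,0]
Q=np.array([ray(c,a,b,.092)[:2] for a,b in cn])
f=least_squares(lambda p:np.hypot(*(Q-p[:2]).T)-p[2],[.556,.021,.047],loss="soft_l1",f_scale=.001);print("lid",f.x)
for n in("top","scene"):
    d=optics.read_camera(n);u,v=map(int,proj(d,(.556,.021,.09)))
    cv2.imwrite(f"pics/{n}7.png",cv2.resize(d["pixels"][v-45:v+45,u-60:u+60],None,fx=6,fy=6,interpolation=cv2.INTER_CUBIC))
E
```

```text
tool x ang -12.97 pos [0.5569 0.0214 0.1831] R[:,2] [ 0.003 -0.    -1.   ]
[ 209  139   86   84 4710]
plane [-3.55384141e-04 -6.92929283e-05  9.13680918e-02] 4639
lid [0.55626517 0.02049326 0.04573283]
```

View pics/scene7.png

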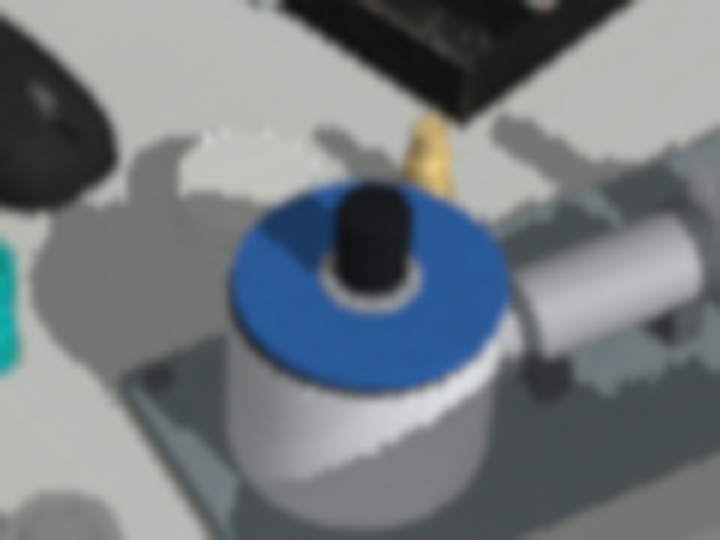

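View pics/w7.png

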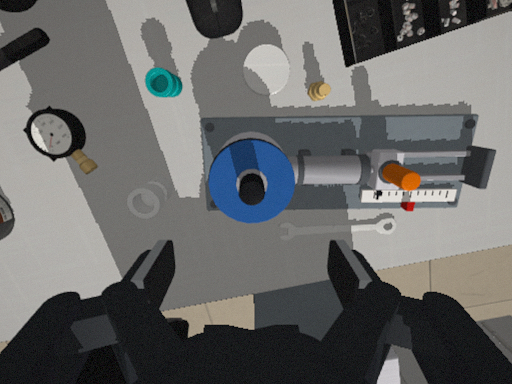

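carry_out(plan="0.003 0.045 0 0; 0.003 0.09 0 0; 0.003 0.13 0 0; 0.003 0.16 0 0; 0.003 0.171 0 0; 0.003 0.171 0 0; 0.003 0.171 0 0; 0.003 0.171 0 0")

```text
time: 13.7
tool_pos: [0.5206, -0.1447, 0.1813]
tcp_rot: [-3.121, 0.353, 0.001]
wrist_force: [0.2, -0.5, 0.8]
gripper_width: 0.0856
```

```bash
python3 look.py w8; python3 - <<'E'
from h import *
c=wcam(dict(np.load("w8.npz")));im=c["pixels"];H,S,V=cv2.split(cv2.cvtColor(im,cv2.COLOR_BGR2HSV));P=cloud(c)
for name,m,z in [("orange",(H>3)&(H<18)&(S>180)&(V>120),.096),("red",((H<4)|(H>174))&(S>150)&(V>80),.028)]:
    for ce,s in blobs(m,6): print(name,ce.round(1),s,ray(c,*ce,z).round(4),P[int(ce[1]),int(ce[0])].round(3))
m=(P[...,2]>.091)&(np.hypot(P[...,0]-.52,P[...,1]+.146)<.03);Q=P[m];print("top",Q.mean(0),(Q.min(0)+Q.max(0))/2,m.sum())
cv2.imwrite("pics/w8z.png",cv2.resize(im[120:240,180:380],None,fx=4,fy=4,interpolation=cv2.INTER_CUBIC))
E
```

```text
tool x ang -12.9 pos [ 0.5207 -0.1447  0.1814] R[:,2] [-0.  0. -1.]
orange [250.2 181.9] [241 173  20  20 282] [ 0.5217 -0.1453  0.096 ] [ 0.523 -0.145  0.095]
red [285.2 206.8] [282 203   8   9  64] [ 0.4577 -0.1788  0.028 ] [ 0.459 -0.179  0.028]
top [ 0.53302048 -0.14900937  0.30071509] [ 0.52756643 -0.14938432  0.20537757] 10627
```

View pics/w8z.png

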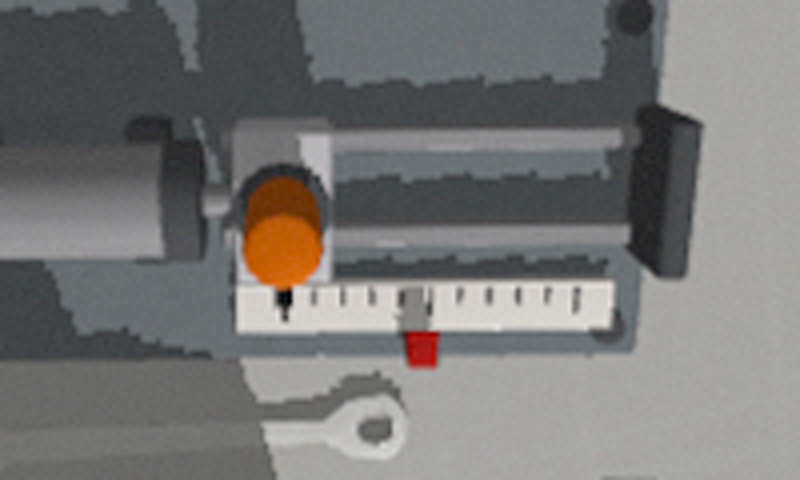

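carry_out(plan="0.001 0.001 0.04 0; 0.001 0.001 0.08 0; 0.001 0.001 0.11 0; 0.001 0.001 0.135 0; 0.001 0.001 0.15 0; 0.001 0.001 0.161 0; 0.001 0.001 0.161 0; 0.001 0.001 0.161 0")

```text
time: 14.55
tool_pos: [0.5217, -0.1468, 0.0211]
tcp_rot: [3.122, -0.354, 0.0]
wrist_force: [-0.2, -0.9, 0.2]
gripper_width: 0.0853
```

carry_out(plan="0 0 0 0; 0 0 0 0; 0 0 0 0; 0 0 0 0; 0 0 0 0; 0 0 0 0; 0 0 0 0; 0 0 0 0; 0 0 0 0; 0 0 0 0", jaw=0, squeeze=60)

```text
time: 15.55
tool_pos: [0.5215, -0.147, 0.0212]
tcp_rot: [-3.121, 0.355, -0.001]
wrist_force: [-0.6, 3.1, 9.3]
gripper_width: 0.0208
```

```bash
python3 look.py w9
```

```text
tool x ang -12.98 pos [ 0.5215 -0.147   0.0212] R[:,2] [ 0.001  0.    -1.   ]
```

View pics/w9.png

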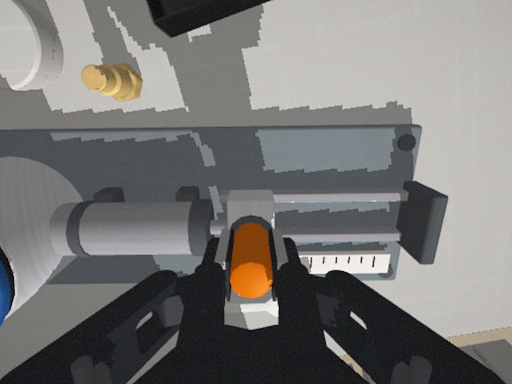

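carry_out(plan="0 0.005 0 0; 0 0.01 0 0; 0 0.015 0 0; 0 0.02 0 0; 0 0.025 0 0; 0 0.03 0 0; 0 0.035 0 0; 0 0.04 0 0; 0 0.043 0 0; 0 0.045 0 0; 0 0.045 0 0; 0 0.045 0 0")

```text
time: 16.8
tool_pos: [0.512, -0.1909, 0.0212]
tcp_rot: [-3.121, 0.355, -0.002]
wrist_force: [3.5, 5.7, 6.1]
gripper_width: 0.0208
```

```bash
python3 look.py w10; python3 - <<'E'
from cell import optics
from h import *
for n in("top","scene"):
    d=optics.read_camera(n);np.savez(n+"10.npz",**d);u,v=map(int,proj(d,(.48,-.18,.03)))
    cv2.imwrite(f"pics/{n}10.png",cv2.resize(d["pixels"][v-38:v+38,u-50:u+50],None,fx=7,fy=7,interpolation=cv2.INTER_CUBIC))
E
```

```text
tool x ang -12.99 pos [ 0.5121 -0.1908  0.0212] R[:,2] [ 0.001 -0.    -1.   ]
```

View pics/w10.png

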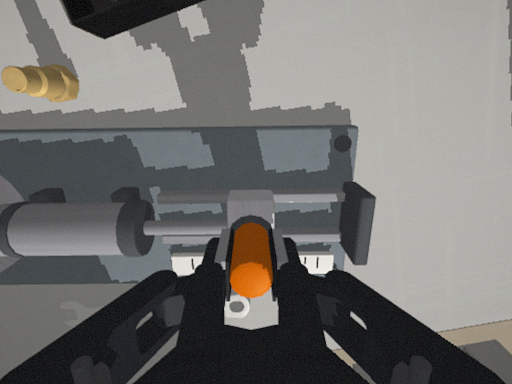

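View pics/scene10.png

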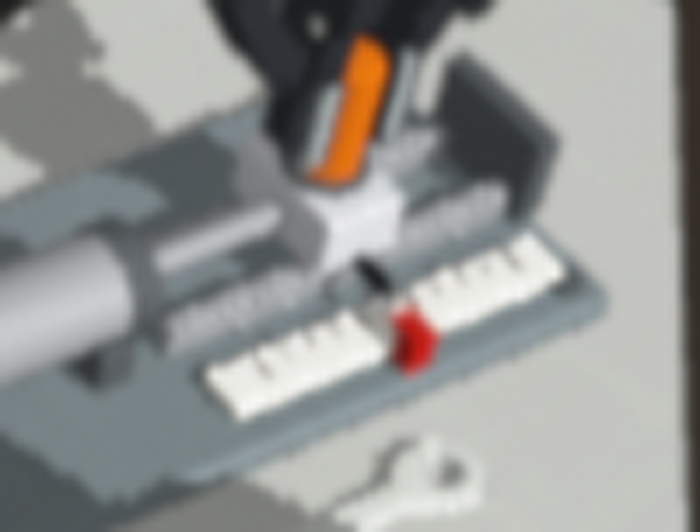

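View pics/top10.png

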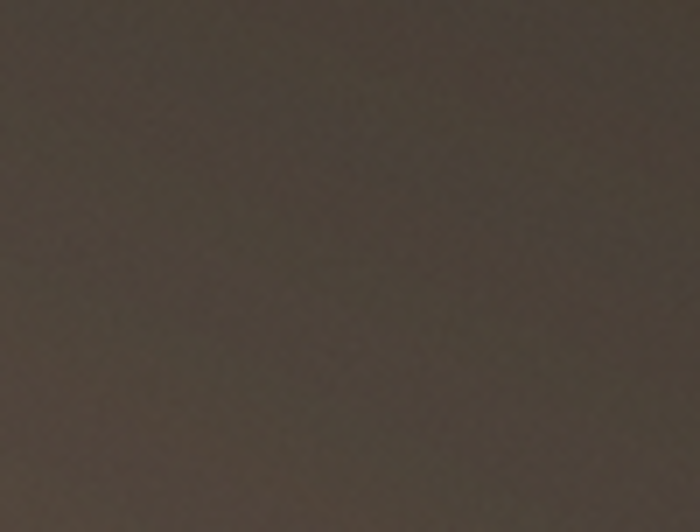

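```bash
python3 - <<'E'
from h import *
e=np.array([np.cos(np.radians(-103)),np.sin(np.radians(-103))]);x=np.array([-e[1],e[0]]);o=np.array([.5564,.0214])
f=lambda p:((p[:2]-o)@e).round(4).tolist(),((p[:2]-o)@x).round(4).tolist(),round(float(p[2]),4)
# pointer z from w8
c=wcam(dict(np.load("w8.npz")));P=cloud(c)
for r in range(191,201):
    k=251-3+np.argmin(c["pixels"][r,248:256].max(1)); print("w8",k,r,c["pixels"][r,k],f(P[r,k]))
d=dict(np.load("scene10.npz"));P=cloud(d);u0,v0=map(int,proj(d,(.48,-.18,.03)));im=d["pixels"]
u0-=50;v0-=38
for X,Y in[(360,265),(368,272),(376,281),(383,288),(388,291),(410,320),(415,345),(400,345),(430,345)]:
    u=int(u0+X/7);v=int(v0+Y/7);print("scene",X,Y,im[v,u],f(P[v,u]),"ray.03",f(ray(d,u0+X/7-.43,v0+Y/7-.43,.03)))
H,S,V=cv2.split(cv2.cvtColor(im,cv2.COLOR_BGR2HSV));m=((H<4)|(H>174))&(S>150)&(V>80)
for ce,s in blobs(m,6):
    if ce[0]>300:print("red",ce,s,f(ray(d,*ce,.024)),f(ray(d,*ce,.028)))
ti=(u0+386/7-.43,v0+289/7-.43)
for z in(.02,.024,.028):print("tip",z,f(ray(d,*ti,z)))
E
```

```text
Traceback (most recent call last):
NameError: name 'p' is not defined. Did you mean: 'np'?
```

```bash
python3 - <<'E'
from h import *
e=np.array([np.cos(np.radians(-103)),np.sin(np.radians(-103))]);x=np.array([-e[1],e[0]]);o=np.array([.5564,.0214])
f=lambda p:(((p[:2]-o)@e).round(4).tolist(),((p[:2]-o)@x).round(4).tolist(),round(float(p[2]),4))
c=wcam(dict(np.load("w8.npz")));P=cloud(c)
for r in range(191,201):
    k=248+np.argmin(c["pixels"][r,248:256].max(1)); print("w8",k,r,c["pixels"][r,k],f(P[r,k]))
d=dict(np.load("scene10.npz"));P=cloud(d);u0,v0=map(int,proj(d,(.48,-.18,.03)));im=d["pixels"]
u0-=50;v0-=38
for X,Y in[(360,265),(368,272),(376,281),(383,288),(388,291),(410,320),(415,345),(400,345),(430,345)]:
    u=int(u0+X/7);v=int(v0+Y/7);print("scene",X,Y,im[v,u],f(P[v,u]),"ray.03",f(ray(d,u0+X/7-.43,v0+Y/7-.43,.03)))
H,S,V=cv2.split(cv2.cvtColor(im,cv2.COLOR_BGR2HSV));m=((H<4)|(H>174))&(S>150)&(V>80)
for ce,s in blobs(m,6):
    if ce[0]>300:print("red",ce,s,f(ray(d,*ce,.024)),f(ray(d,*ce,.028)))
ti=(u0+386/7-.43,v0+289/7-.43)
for z in(.02,.024,.028):print("tip",z,f(ray(d,*ti,z)))
E
```

```text
w8 252 191 [ 23  99 195] (0.1721, -0.0065, 0.0952)
w8 252 192 [18 48 92] (0.1725, -0.0294, 0.0301)
w8 252 193 [3 0 0] (0.1725, -0.031, 0.0294)
w8 252 194 [10 13  7] (0.1725, -0.0322, 0.0301)
w8 252 195 [5 2 0] (0.1725, -0.0337, 0.0299)
w8 251 196 [29 31 32] (0.1712, -0.0348, 0.0307)
w8 251 197 [63 65 65] (0.1712, -0.0366, 0.0294)
w8 251 198 [85 87 90] (0.1712, -0.0383, 0.0286)
w8 251 199 [64 61 64] (0.1712, -0.04, 0.0281)
w8 251 200 [144 146 149] (0.1712, -0.0414, 0.0279)
scene 360 265 [88 86 84] (0.2168, -0.0252, 0.0289) ray.03 (0.2151, -0.0271, 0.03)
scene 368 272 [48 44 44] (0.2177, -0.0281, 0.0279) ray.03 (0.2155, -0.0308, 0.03)
scene 376 281 [51 48 45] (0.2143, -0.0355, 0.0299) ray.03 (0.2153, -0.0351, 0.03)
scene 383 288 [68 68 66] (0.2166, -0.0371, 0.0271) ray.03 (0.2154, -0.0387, 0.03)
scene 388 291 [80 80 78] (0.2172, -0.0393, 0.0288) ray.03 (0.2161, -0.0404, 0.03)
scene 410 320 [ 57  63 192] (0.2172, -0.0508, 0.0268) ray.03 (0.2145, -0.0538, 0.03)
scene 415 345 [ 22  29 177] (0.2134, -0.0602, 0.0247) ray.03 (0.2094, -0.0631, 0.03)
scene 400 345 [ 31  34 115] (0.2104, -0.0573, 0.0234) ray.03 (0.2052, -0.061, 0.03)
scene 430 345 [ 61  62 192] (0.2211, -0.059, 0.0197) ray.03 (0.2135, -0.0652, 0.03)
red [372.75    172.28125] [371 169   5   8  32] (0.2148, -0.0578, 0.024) (0.2117, -0.0603, 0.028)
tip 0.02 (0.2237, -0.0327, 0.02)
tip 0.024 (0.2206, -0.0354, 0.024)
tip 0.028 (0.2176, -0.0381, 0.028)
```

carry_out(plan="0 0.001 0 0; 0 0.001 0 0; 0 0.001 0 0; 0 0.001 0 0; 0 0.001 0 0; 0 0.001 0 0; 0 0.001 0 0; 0 0.001 0 0; 0 0.001 0 0; 0 0.001 0 0")

```text
time: 17.95
tool_pos: [0.5119, -0.1917, 0.0212]
tcp_rot: [-3.121, 0.355, -0.002]
wrist_force: [4.4, 5.7, 4.8]
gripper_width: 0.0207
```

```bash
python3 - <<'E'
from cell import optics,manip
from h import *
s=manip.read_state();print(s["time"],s["tool_pos"],s["wrist_force"],s["gripper_width"],abs(s["joint_velocities"]).max())
d=optics.read_camera("scene");cv2.imwrite("pics/scene11.png",d["pixels"])
u,v=map(int,proj(d,(.48,-.18,.03)));cv2.imwrite("pics/scene11z.png",cv2.resize(d["pixels"][v-38:v+38,u-50:u+50],None,fx=7,fy=7,interpolation=cv2.INTER_CUBIC))
E
```

```text
17.95 [ 0.51185463 -0.19173681  0.02118607] [4.38569943 5.74631435 4.80573586] 0.020694048419109212 0.0015775487543391563
```

View pics/scene11.png

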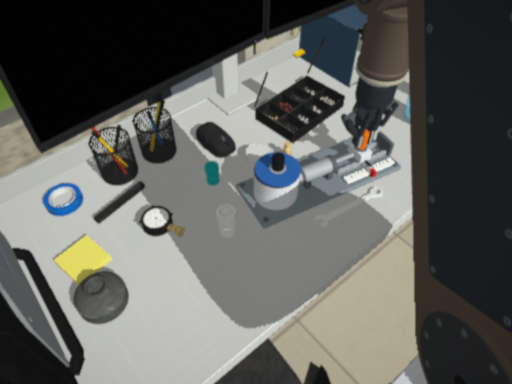

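View pics/scene11z.png

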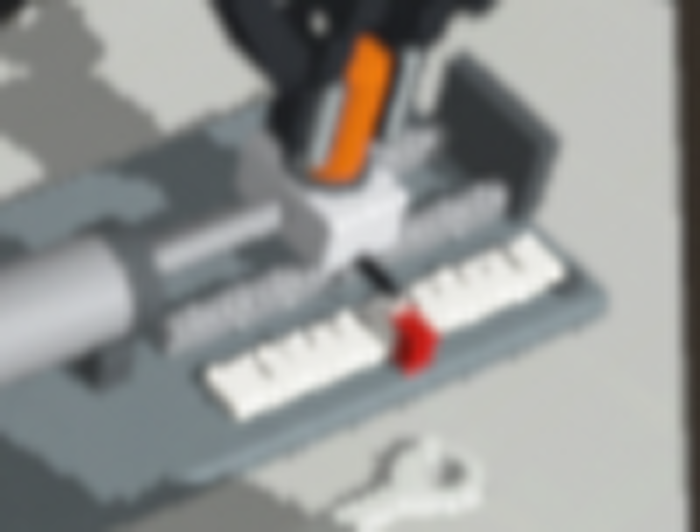

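The pointer at zoomed (365–395, 265–295) leads straight onto the middle of the red clip's top at (408,318). The lid is seated and nothing else has moved, so I hand in.

```bash
python3 -c "
from cell import order
print(order.close_job())"
```

```text
the job is handed in; nothing more can be done
None
```

I set the blue lid home on the chamber, pulled the orange handle out to the red mark, and handed the job in with the gripper still holding it. Handing in gives no verdict, so these are my own last checks.

- **Lid:** its flange top measured level at 91.4 mm (92 expected when home), centred within about 1 mm of the chamber mouth. The coupling was seen in the middle of the chamber before closing. I did not re-measure the lid after gripping the handle, but the last scene picture still shows it seated.
- **Handle:** I pulled about 46 mm in all and it is gripped at 21 mm opening with the arm at rest. The wrist force of about 7 N sideways fits the spring load.
- **Pointer:** the wrist and scene views put it about 0.5 to 2 mm short of the mark's middle, so I pulled 1 mm more. In the last picture it lies in line with the middle of the red clip. The top camera was blocked by the arm, so it could not check this.
- **Bystanders:** the red mark and the surrounding parts look unmoved in the last scene picture. I did not measure each of them afterwards.

**Disagreement with the description:** the fingertips end about 45 mm short of the stated TCP, so my first grasp of the lid closed in the air above the knob. I corrected the height for the second grasp and for the handle. The job took about 18 s of the 56 s allowed.

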